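# Latch the case that was left open

### The job

Two small dark blue cases stand on the bench with their draw latches on top; one is latched, the other still has its lever standing up and its lid slightly ajar. On that open case, swing the wire loop down over the keeper hook on the lid, then fold the lever over and press it flat until it stays down past centre and the lid is drawn shut.

Things in the scene. Friction and masses are not known exactly. Their poses are not given: they have to be found in the camera images.
- latch_pivot (a point): Lever's hinge pin on the open case (lever upright), 14 mm above the fixed case's top. Axes: z up, y along the pin, x level from lid to body (the way the lever folds down). Case 160 mm along y, 150 along x, 100 high. Lever: steel plate 22 mm wide, ends 58 mm from the pin, outer face 6 mm off the line through the pin. Loop's pin: 20 mm from this pin, 0.14 rad below the shut lever's line.
- keeper (a point): Point on the lid of the open case where the loop's bar belongs: just behind (on the -x side of) the keeper hook, at the bar's centre height when lying on the keeper's base. The hook is a steel lip 24 mm wide, 5 mm thick, from 4 mm below to 8 mm above this point, leaning slightly to -x. Axes as latch_pivot, tilting with the lid. The other, same-sized case is already latched (lever flat): leave it.
- loop_bar (a point): Centre of the loop's cross bar: a steel roller 8 mm thick, 34 mm long, along y, at the free end of the wire loop. 66 mm from the loop's hinge pin; loop 45 mm wide. It starts 60 to 72 degrees above level, leaning to the keeper, held by weak hinge friction; pushed below about 45 degrees it drops by its own weight and lands behind the hook if the lever is still upright.
- case_lever (a joint): Lever angle (rad) about latch_pivot's y: 0 = pressed flat, pointing along +x; 1.57 = upright; starts at 1.66 to 1.80, leaning a little to the keeper. Stays where it is left; needs under 5 N at its end even while drawing the lid. Below about 0.1 it is past centre and the loop's pull holds it flat.
- case_lid (a joint): Opening angle (rad) of the open case's lid, hinged along the bottom of the seam: 0 = drawn shut, 0.055 = ajar (about 6 mm at the keeper). A springy rubber seal holds it ajar unless the latch pulls.
There are look-alikes about, which are no part of the job. What is shaped like the part that bears latch_pivot but orange is not meant.

How it is judged:
By the outcome, as a careful person would: the job done as asked, in the order asked, and still so for the second after the job is handed in, with the robot touching nothing.
It also fails if it takes over 42 s, if anything falls off the work surface, if the arm or the gripper's body presses on something with over 40 N, if the wrist force passes 120 N, or if a joint passes its speed limit or range.

### The arm

A 6-joint arm with a two-finger parallel gripper is mounted at the origin on a cart in front of the work surface, level with it; the furniture and walls round the work are solid. World frame = base frame: x ahead of the robot, y to its left, z up, the work surface at z = 0. Lengths are in m, angles in rad, forces in N, time in s.
With the tool pointing down it reaches from about 0.35 to 0.775 m from the base axis. Payload 5.5 kg.
Tool frame: the origin (TCP) lies midway between the tips of the shut fingers; the grasp point (between the pads) lies 19 mm behind it; z points along the fingers, y is the direction in which the jaws open and shut (so a half turn about z gives the same grasp; the last joint's range is limited). The gripper opens to 85 mm and grips with 20 to 120 N. Pads are 22 mm wide; open, the fingers measure 114 mm over their backs; the gripper's body (76 mm by 85 mm) begins 54 mm behind the grasp point. The pads swing forward as they close: fully open they stand 13 mm farther back than shut.
Start: joints at [-1.464, 0.313, 0.046, 1.304, 0, 1.431], TCP at [0.14, -0.558, 0.231] pointing down, gripper open.
Joint ranges: [-2.76, 2.76], [-0.86, 1.69], [-1.03, 1.26], [-2.2, 2.34], [-1.47, 1.5], [-3.14, 3.14]. Speed limits (rad/s): [2.57, 2.57, 3.14, 3.14, 3.14, 3.14].

### API

Orientations are given as [roll, pitch, yaw] about the fixed x, y, z axes, in that order (R = Rz(yaw) Ry(pitch) Rx(roll)).
In Python, from cell import manip gives the robot as it stands. The module is installed in compiled form; this text tells all that it offers.
- The arm moves only by the tool send_rows, never from a script. Its argument "commands" is text: rows parted by semicolons, each of 7 numbers parted by spaces: the gripper's target within -1 to 1 (shut at 1, half-way at 0, fully open at -1), then the shift along the tool's x, y, z in m, then the turn, a rotation vector about the tool's x, y, z in degrees. A call has 1 to 10 rows; each row is the pose to reach, as a shift and turn from the pose commanded when the call began, along the tool's axes at that moment; what a row does not reach only later rows make up. A row lasts 1/8 s, in which the tool goes at most 62.5 mm and 10.7 degrees, less where a joint would pass 70% of its speed; a pose out of reach is approached as far as the arm can. A call with a gripper value outside its range is refused whole. The fingers move at their own pace and stop on an object; "newtons" is the grip in N (left out, the last holds). Time passes only in rows, so rows that repeat a pose let the fingers close. It gives the time, the measured TCP pose, the force and the opening at its end, in the units of the state.
- manip.get_state(): the state, without advancing time (a new reading comes with each control period).
- manip.get_image(name): name is "scene" or "side" or "wrist"; returns a dict with "frame" (420x560x3 uint8, red, green, blue), "depth" (420x560 float32, m along the optical axis (not along the pixel's ray), 0 where there is no reading), "K" (3x3 intrinsics, pixels), "R" (3x3) and "t" (3): a world point X has camera coordinates R X + t; the wrist camera has in their place "hand_eye" (4x4, takes a point from camera to tool coordinates, whose origin is the TCP and whose axes are the flange's). Camera axes: x right, y down, z forward; pixel columns grow to the right and rows downward; lengths in m; the calibration is good to about 2 mm. A picture is of the moment at which its call begins: read the wrist's pose just before it.
- manip.sign_off(): hands the job in, once; it reports no verdict.
The state is a dict: "time": time; "joints": joint angles; "dq": joint speeds; "joint_efforts": joint torques, N m; "tcp_pos": TCP position; "tcp_rot": TCP orientation; "force": force on the tool from outside, world axes, zero at the start; "ft_torque": the same for the moment, N m; "opening": finger opening in m.
Only numpy, scipy, OpenCV 4.12 (cv2) and the standard library are available. Lean on these libraries where they do the work, as an engineer would, in place of code of your own. Each camera call takes 0.05 s, during which the arm holds its last target. There are 200 camera calls.

## Working session

There is one attempt and no reset: what is moved stays moved. The work goes in short steps, Python scripts to look and compute and a tool call to move; the robot and the scene stay as the last step left them, time stands still between calls to the robot, and variables do not carry over. Pictures are saved under pics/ and viewed, about 8 in all and at most 12, crops included, and the job is handed in when it is done.

Besides the shell and the picture viewer there is one more tool, called after "Request:" by a JSON object that holds its "op" and its "data", one argument or row to a line. send_rows: Moves the arm, as the interface text tells. Its arguments: {"type":"object","properties":{"commands":{"type":"string"},"newtons":{"type":"number"}},"required":["commands"]}

```bash
mkdir -p pics; cat > h.py <<'E'
import numpy as np, cv2
from scipy.spatial.transform import Rotation as Ro
from cell import manip
def grab(n):
    s=manip.get_state(); im=manip.get_image(n); 
    if n=="wrist":
        T=np.eye(4); T[:3,:3]=Ro.from_euler('xyz',s["tcp_rot"]).as_matrix(); T[:3,3]=s["tcp_pos"]
        W=T@im["hand_eye"]; im["Rw"]=W[:3,:3]; im["tw"]=W[:3,3]
    else:
        im["Rw"]=im["R"].T; im["tw"]=-im["R"].T@im["t"]
    np.savez(f"{n}.npz",**{k:im[k] for k in("frame","depth","K","Rw","tw")}); return im
def load(n): return dict(np.load(f"{n}.npz"))
def pt(im,u,v,d=None):
    d=im["depth"][int(round(v)),int(round(u))] if d is None else d
    return im["Rw"]@(d*np.linalg.inv(im["K"])@[u,v,1])+im["tw"]
def proj(im,X):
    c=im["Rw"].T@(np.asarray(X)-im["tw"]); p=im["K"]@c; return p[:2]/p[2]
def save(im,name,box=None,s=1):
    f=im["frame"][:,:,::-1]
    if box: u0,v0,u1,v1=box; f=f[v0:v1,u0:u1]
    cv2.imwrite("pics/"+name,cv2.resize(f,None,fx=s,fy=s,interpolation=cv2.INTER_CUBIC))
E
python3 - <<'E'
from h import *
a=grab("scene");b=grab("side")
f=np.hstack([a["frame"],b["frame"]])[:,:,::-1]
cv2.imwrite("pics/a.png",cv2.resize(f,(800,300),interpolation=cv2.INTER_AREA))
save(a,"scene.png",None,1.4)
print(manip.get_state())
for i in(a,b):print(i["tw"],i["Rw"][:,2],i["K"][0,0])
E
```

```text
{'time': 0.1, 'joints': array([-1.46359709e+00,  3.13927465e-01,  4.51049473e-02,  1.30358477e+00,
       -6.19004548e-05,  1.43117914e+00]), 'dq': array([ 0.00082621, -0.00214495,  0.00415231,  0.00116161, -0.00015785,
        0.00083079]), 'joint_efforts': array([ 5.03022282e-03, -4.81721199e+01,  2.99246407e+01,  1.27061279e-02,
       -1.01175042e-04,  1.95692814e-05]), 'tcp_pos': array([ 0.14039772, -0.55713733,  0.23050185]), 'tcp_rot': array([-3.13998875e+00, -1.62889770e-04,  2.46816346e-01]), 'force': array([-0.249415  , -0.99346486, -0.00295465]), 'ft_torque': array([ 0.00625132, -0.05059152, -0.03541037]), 'opening': 0.08552904407145248}
[0.07476471 0.67531204 0.86172975] [ 0.41125506 -0.61536035 -0.67245886] 492.69882029282286
[0.24561136 0.6380118  0.66737137] [ 0.29410711 -0.72732738 -0.62007733] 468.0980996340644
```

View pics/a.png

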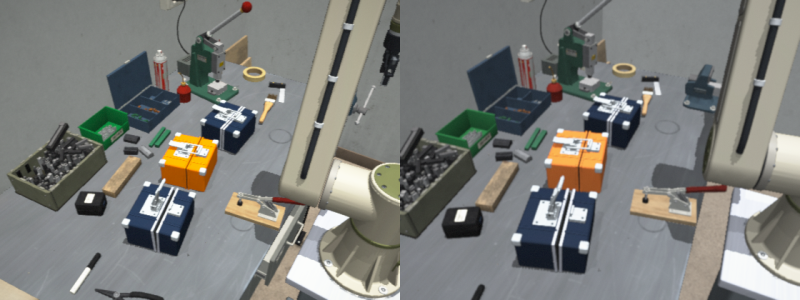

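The scene picture shows one blue case near (about 158,215 in the half-size picture), one far (228,125), and an orange look-alike between them. I'll enlarge both blue cases.

```bash
python3 - <<'E'
from h import *
a=load("scene");b=load("side")
c=lambda im,u,v:cv2.resize(im["frame"][v:v+100,u:u+133,::-1],(400,300),interpolation=cv2.INTER_CUBIC)
cv2.imwrite("pics/b.png",np.vstack([np.hstack([c(a,165,240),c(b,150,240)]),np.hstack([c(a,260,120),c(b,230,120)])]))
E
```

```text
(no output)
```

View pics/b.png

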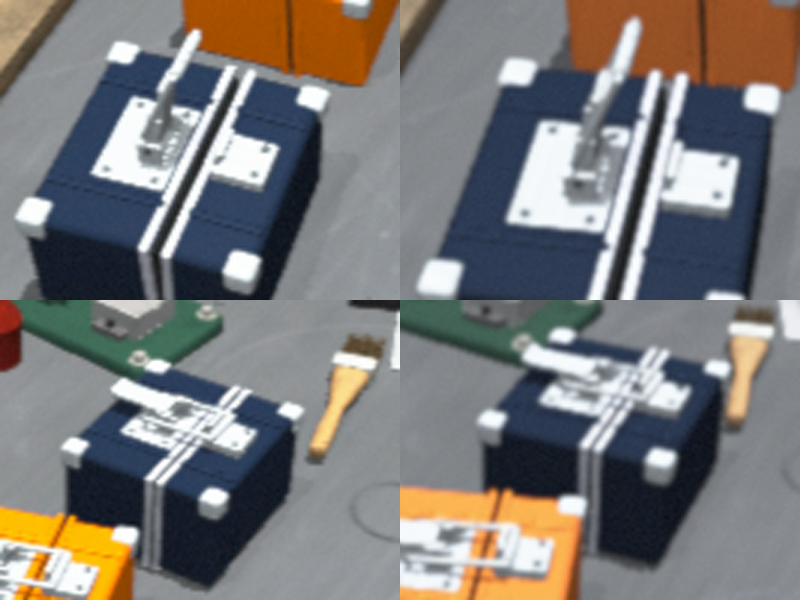

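The near case is the open one: its lever stands up, and the keeper plate is on the right in the image, towards the robot. The far blue case is latched. Next I'll measure the near case from the depth.

```bash
python3 - <<'E'
from h import *
np.set_printoptions(precision=4,suppress=True)
for n,u0,v0,P in(("scene",165,240,[(125,52),(313,97),(240,270),(35,215),(195,38),(148,152),(275,150),(262,185),(215,175),(105,180),(140,100),(232,75),(250,75),(145,245),(170,255)]),("side",150,240,[(120,75),(363,100),(40,278),(235,25),(180,190),(340,165),(330,205),(265,205),(110,220),(150,125),(255,75),(282,80)])):
    im=load(n)
    for p in P:
        u=u0+p[0]*133/400; v=v0+p[1]/3
        print(n,p,pt(im,u,v))
ims=[load(n) for n in("scene","side")]
A=[]
for im in ims:
    v,u=np.mgrid[0:420,0:560]; d=im["depth"]; K=im["K"]
    C=np.stack([(u-K[0,2])/K[0,0]*d,(v-K[1,2])/K[1,1]*d,d],-1)@im["Rw"].T+im["tw"]
    A.append(C.reshape(-1,3)[d.ravel()>0])
np.save("cloud.npy",np.vstack(A))
C=np.vstack(A)
c=pt(ims[0],165+148*.3325,240+152/3)
for X in A:
  m=(np.linalg.norm(X[:,:2]-c[:2],axis=1)<.13)&(abs(X[:,2]-.1)<.006); T=X[m]
  r=cv2.minAreaRect(T[:,:2].astype(np.float32)); print(len(T),np.median(T[:,2]),r,cv2.boxPoints(r))
E
```

```text
scene (125, 52) [0.6029 0.1628 0.103 ]
scene (313, 97) [0.4693 0.1243 0.0999]
scene (240, 270) [0.4288 0.2648 0.0979]
scene (35, 215) [0.5595 0.3047 0.1043]
scene (195, 38) [0.5091 0.1926 0.1958]
scene (148, 152) [0.5269 0.2303 0.1118]
scene (275, 150) [0.4609 0.1809 0.1066]
scene (262, 185) [0.4543 0.2054 0.1007]
scene (215, 175) [0.4817 0.2187 0.1064]
scene (105, 180) [0.5418 0.2577 0.1018]
scene (140, 100) [0.568  0.1898 0.0991]
scene (232, 75) [0.5311 0.1342 0.0949]
scene (250, 75) [0.516  0.133  0.1027]
scene (145, 245) [0.4878 0.2837 0.1017]
scene (170, 255) [0.4729 0.2784 0.0962]
side (120, 75) [0.6006 0.17   0.1011]
side (363, 100) [0.4686 0.1289 0.0968]
side (40, 278) [0.5619 0.3066 0.102 ]
side (235, 25) [0.5075 0.1967 0.1969]
side (180, 190) [0.5247 0.2346 0.1072]
side (340, 165) [0.4611 0.1765 0.0951]
side (330, 205) [0.4547 0.2031 0.0944]
side (265, 205) [0.483  0.2213 0.1008]
side (110, 220) [0.5512 0.2607 0.0996]
side (150, 125) [0.5664 0.1953 0.0994]
side (255, 75) [0.5311 0.139  0.1007]
side (282, 80) [0.5161 0.1349 0.099 ]
4310 0.09998712723898562 ((0.5189677476882935, 0.21239545941352844), (0.15971967577934265, 0.1654633730649948), 16.45490264892578) [[0.4189 0.2691]
 [0.4658 0.1104]
 [0.619  0.1557]
 [0.5721 0.3144]]
6524 0.09818710329711983 ((0.5179650187492371, 0.21565313637256622), (0.15973657369613647, 0.1642112135887146), 16.657981872558594) [[0.4179 0.2714]
 [0.465  0.1141]
 [0.618  0.1599]
 [0.5709 0.3172]]
```

```bash
python3 - <<'E'
from h import *
np.set_printoptions(precision=4,suppress=True)
C=np.load("cloud.npy"); r=np.hypot(C[:,0],C[:,1])
m=(C[:,2]>.15)&(r<.85)&(C[:,0]>0.05)
for k in range(-90,61,10):
    a=np.degrees(np.arctan2(C[:,1],C[:,0])); q=m&(abs(a-k)<5)
    if q.sum()>5: print(k,q.sum(),r[q].min(),C[q,2].max())
im=manip.get_image("wrist"); print(im["hand_eye"],im["K"])
# latch local coords
c=np.array([.5185,.214]);ex=np.array([np.cos(.288),np.sin(.288)]);ey=np.array([-ex[1],ex[0]])
L=np.c_[(C[:,:2]-c)@ex,(C[:,:2]-c)@ey,C[:,2]]
q=(abs(L[:,0])<.09)&(abs(L[:,1])<.06)&(L[:,2]>.115)
S=L[q];S=S[np.argsort(S[:,2])]
for lo in np.arange(.115,.21,.006):
    t=S[(S[:,2]>=lo)&(S[:,2]<lo+.006)]
    if len(t):print(round(lo,3),len(t),t.mean(0),t.min(0)[:2],t.max(0)[:2])
E
```

```text
-80 584 0.4988992433286172 0.4137387163842423
-70 1346 0.49938141732534336 0.5108811959611537
-40 285 0.062352204035688606 0.6191991279344112
-30 66 0.05566322182208265 0.6325141929858729
-20 776 0.052797058639211907 0.6409926032534431
-10 5528 0.05076703492149187 0.6409052113957903
0 12445 0.0502972017520717 0.6050003177669783
10 12971 0.0515636819663938 0.5080428757996345
20 13187 0.05317859694111757 0.41075617628712907
30 5442 0.05616003885936543 0.3083505809706606
40 1807 0.06205118610881699 0.3051542113715652
50 274 0.07209122203853172 0.2752414636864967
[[ 0.0006 -0.966  -0.2584  0.0653]
 [ 1.      0.0007 -0.0005 -0.    ]
 [ 0.0006 -0.2584  0.966  -0.1423]
 [ 0.      0.      0.      1.    ]] [[360.2556   0.     282.5642]
 [  0.     360.2556 206.7918]
 [  0.       0.       1.    ]]
0.115 157 [-0.0058  0.006   0.1181] [-0.0363 -0.0207] [0.0221 0.0192]
0.121 45 [-0.0055  0.0048  0.1232] [-0.0357 -0.0141] [0.0161 0.0155]
0.127 28 [0.0075 0.0071 0.13  ] [ 0.0039 -0.0198] [0.0151 0.023 ]
0.133 69 [0.01   0.0055 0.1357] [ 0.0031 -0.0205] [0.0152 0.0241]
0.139 38 [0.0072 0.01   0.1415] [ 0.0024 -0.0112] [0.0137 0.0239]
0.145 27 [0.0054 0.0138 0.1478] [ 0.0013 -0.0116] [0.0093 0.0233]
0.151 25 [0.0033 0.0122 0.1544] [ 0.0009 -0.0115] [0.0067 0.0241]
0.157 20 [0.0024 0.0151 0.1601] [-0.0008 -0.0192] [0.0059 0.0238]
0.163 54 [0.0006 0.0062 0.167 ] [-0.0045 -0.0188] [0.0037 0.0236]
0.169 50 [-0.0012  0.0052  0.1708] [-0.0075 -0.0186] [0.0041 0.0231]
0.175 19 [-0.0055  0.0167  0.1777] [-0.0099 -0.0197] [-0.0023  0.0239]
0.181 14 [-0.0084  0.0183  0.1834] [-0.0117 -0.0183] [-0.0058  0.0234]
0.187 27 [-0.0123  0.0152  0.1906] [-0.0169 -0.0206] [-0.0072  0.0236]
0.193 166 [-0.0137  0.0016  0.1963] [-0.0172 -0.0235] [-0.0082  0.0233]
0.199 14 [-0.0129 -0.0021  0.2   ] [-0.0153 -0.0164] [-0.0103  0.0105]
```

```bash
python3 - <<'E'
from h import *
C=np.load("cloud.npy"); r=np.hypot(C[:,0],C[:,1]);a=np.degrees(np.arctan2(C[:,1],C[:,0]))
for k in range(-65,51,10):
    q=(C[:,2]>.12)&(r<.9)&(r>.3)&(abs(a-k)<5)
    if q.sum()>5: print(k,q.sum(),np.histogram(r[q],bins=[.3,.4,.5,.6,.7,.8,.9])[0],[round(float(C[q&(r>=x)&(r<x+.1),2].max(initial=0)),2) for x in(.3,.4,.5,.6,.7,.8)])
E
```

```text
-65 253 [  0   0   0 146 107   0] [0.0, 0.0, 0.0, 0.14, 0.13, 0.0]
-55 61 [ 0  0  0 61  0  0] [0.0, 0.0, 0.0, 0.13, 0.0, 0.0]
-35 716 [  0   0   0   0  44 672] [0.0, 0.0, 0.0, 0.0, 0.42, 0.43]
-25 101 [ 0  0  9 92  0  0] [0.0, 0.0, 0.13, 0.13, 0.0, 0.0]
-5 6 [0 0 4 2 0 0] [0.0, 0.0, 0.12, 0.12, 0.0, 0.0]
25 619 [  0   0 619   0   0   0] [0.0, 0.0, 0.2, 0.0, 0.0, 0.0]
```

Request:
{"op": "send_rows", "data": {
  "commands": "1 0.07 -0.045 -0.05 0 0 -8; 1 0.14 -0.085 -0.1 0 0 -16; 1 0.19 -0.11 -0.13 0 0 -23"
}}

```text
time: 0.52
tcp_pos: [0.2554, -0.4431, 0.3282]
tcp_rot: [-3.141, -0.0, 0.651]
force: [1.1, -1.3, 1.0]
opening: 0.0322
```

Request:
{"op": "send_rows", "data": {
  "commands": "1 0.06 -0.013 0 0 0 -6; 1 0.12 -0.027 0 0 0 -12; 1 0.18 -0.04 0 0 0 -19; 1 0.24 -0.055 0 0 0 -26; 1 0.28 -0.09 0 0 0 -33; 1 0.32 -0.135 0 0 0 -40; 1 0.36 -0.18 0 0 0 -47; 1 0.4 -0.225 0 0 0 -54; 1 0.44 -0.27 0 0 0 -60; 1 0.485 -0.32 0.01 0 0 -65"
}}

```text
time: 1.78
tcp_pos: [0.4478, 0.1001, 0.3187]
tcp_rot: [3.14, 0.001, 1.785]
force: [0.7, 0.2, -0.1]
opening: 0.0002
```

Request:
{"op": "send_rows", "data": {
  "commands": "1 0 0 0 0 0 0"
}}

```text
time: 1.9
tcp_pos: [0.4468, 0.1021, 0.3173]
tcp_rot: [-3.14, -0.001, 1.791]
force: [-0.4, 0.4, 0.6]
opening: 0.0
```

```bash
python3 - <<'E'
from h import *
w=grab("wrist"); print(w["tw"],w["Rw"][:,2])
save(w,"w1.png",None,1.4)
E
```

```text
[0.43265583 0.16583307 0.45972577] [ 0.05522687 -0.25132351 -0.96632628]
```

View pics/w1.png

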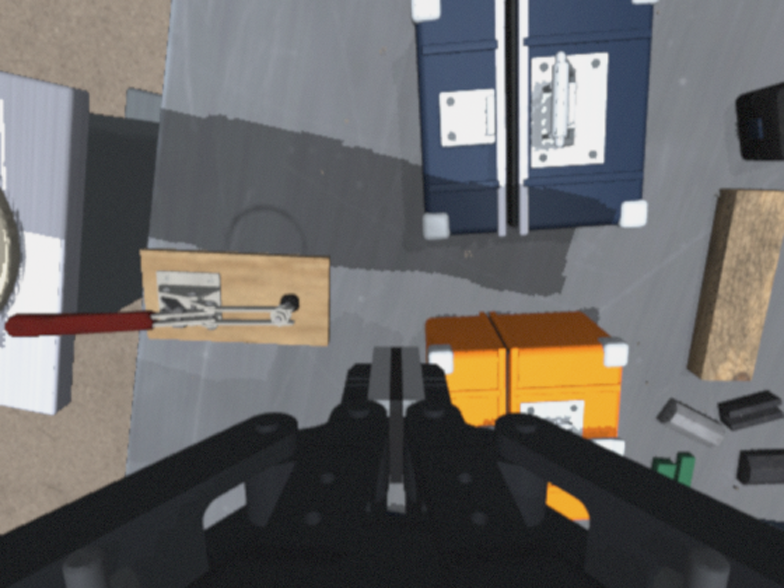

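The wrist view shows the bar from about (562,55) to (560,148), with the lever under and left of it. The keeper plate's lip is near (490,92) to (490,137), and the base plate spans (530,55) to (606,165). I'll put these into case axes.

```bash
python3 - <<'E'
from h import *
np.set_printoptions(precision=4,suppress=True)
w=load("wrist")
c=np.array([.5185,.214]);ex=np.array([np.cos(.288),np.sin(.288)]);ey=np.array([-ex[1],ex[0]])
loc=lambda X:np.array([(X[:2]-c)@ex,(X[:2]-c)@ey,X[2]])
for n,u,v in[("bar a",562,62),("bar m",561,100),("bar b",560,140),("plateTL",532,58),("TR",604,57),("BL",533,163),("BR",603,163),("k1",490,95),("k2",490,115),("k3",490,135),("kL1",442,95),("kL2",447,142),("seamL",502,200),("seamR",523,200),("left edge",425,150),("right edge",646,150),("lev",545,100)]:
    X=pt(w,u/1.4,v/1.4); print(n,X,loc(X))
v,u=np.mgrid[0:160,280:480]; 
P=np.array([loc(pt(w,a,b)) for a,b in zip(u.ravel(),v.ravel())])
q=(abs(P[:,0])<.09)&(abs(P[:,1])<.06)&(P[:,2]>.104);S=P[q]
for lo in np.arange(.104,.21,.006):
    for s,nm in((S[:,0]<-.015,'K'),(S[:,0]>=-.015,'L')):
        t=S[(S[:,2]>=lo)&(S[:,2]<lo+.006)&s]
        if len(t):print(nm,round(lo,3),len(t),t.mean(0),t.min(0)[:2],t.max(0)[:2])
E
```

```text
bar a [0.5005 0.2252 0.1988] [-0.0141  0.0158  0.1988]
bar m [0.5053 0.2088 0.1983] [-0.0141 -0.0013  0.1983]
bar b [0.5106 0.1908 0.1978] [-0.0141 -0.02    0.1978]
plateTL [0.5058 0.2452 0.1022] [-0.0033  0.0335  0.1022]
TR [0.5517 0.2562 0.1015] [0.0438 0.031  0.1015]
BL [0.526  0.1814 0.1005] [-0.0021 -0.0333  0.1005]
BR [0.5732 0.192  0.1004] [ 0.0462 -0.0366  0.1004]
k1 [0.4824 0.2147 0.1202] [-0.0344  0.0109  0.1202]
k2 [0.4857 0.2032 0.1194] [-0.0345 -0.0011  0.1194]
k3 [0.4909 0.1923 0.1078] [-0.0327 -0.013   0.1078]
kL1 [0.4536 0.2096 0.1072] [-0.0635  0.0143  0.1072]
kL2 [0.4641 0.1817 0.1066] [-0.0614 -0.0155  0.1066]
seamL [0.512  0.1524 0.1003] [-0.0237 -0.0572  0.1003]
seamR [0.5265 0.1556 0.0999] [-0.0089 -0.0582  0.0999]
left edge [0.4514 0.1736 0.096 ] [-0.0758 -0.0197  0.096 ]
right edge [ 0.6461  0.2183 -0.0009] [ 0.1236 -0.0322 -0.0009]
lev [0.5219 0.2224 0.1012] [0.0056 0.0071 0.1012]
K 0.104 1312 [-0.0497 -0.0005  0.1078] [-0.0656 -0.0176] [-0.0298  0.0165]
L 0.104 17 [ 0.0039 -0.0001  0.1067] [ 0.0029 -0.0169] [0.0071 0.0155]
K 0.11 23 [-0.0366 -0.0005  0.1122]
[... 752 characters left out ...]
 -0.0015  0.169 ] [-0.0017 -0.023 ] [0.0027 0.0201]
L 0.17 60 [-0.0008 -0.0008  0.171 ] [-0.0044 -0.0229] [0.0016 0.0192]
L 0.176 5 [-0.0046 -0.0044  0.1774] [-0.0052 -0.0222] [-0.0041  0.0194]
L 0.182 11 [-0.0074 -0.0066  0.1844] [-0.0085 -0.0228] [-0.0063  0.0198]
K 0.188 11 [-0.0172 -0.0076  0.1933] [-0.0179 -0.0211] [-0.0157  0.0189]
L 0.188 10 [-0.0107 -0.0011  0.1914] [-0.0148 -0.0227] [-0.009   0.0213]
K 0.194 341 [-0.0165 -0.0005  0.1968] [-0.0183 -0.0225] [-0.015   0.0206]
L 0.194 370 [-0.013  -0.0002  0.1976] [-0.015  -0.0227] [-0.0099  0.0209]
K 0.2 1 [-0.0152  0.0008  0.2003] [-0.0152  0.0008] [-0.0152  0.0008]
L 0.2 2 [-0.0141  0.0105  0.2004] [-0.0141  0.0064] [-0.0141  0.0145]
```

Request:
{"op": "send_rows", "data": {
  "commands": "1 0.04 0.045 0.03 0 0 -2; 1 0.075 0.09 0.06 0 0 -4; 1 0.094 0.11 0.085 0 0 -4; 1 0.094 0.11 0.087 0 0 -4"
}}

```text
time: 2.45
tcp_pos: [0.5355, 0.2125, 0.2279]
tcp_rot: [-3.136, 0.0, 1.852]
force: [-1.3, -0.1, -0.4]
opening: 0.0002
```

```bash
cat >> h.py <<'E'
c=np.array([.5185,.214]);ex=np.array([np.cos(.288),np.sin(.288)]);ey=np.array([-ex[1],ex[0]])
loc=lambda X:np.array([(X[:2]-c)@ex,(X[:2]-c)@ey,X[2]])
E
python3 - <<'E'
from h import *
s=manip.get_state();print(s["time"],loc(s["tcp_pos"]).round(4),s["tcp_rot"],s["force"])
E
```

```text
2.45 [ 0.0159 -0.0062  0.2279] [-3.13637049e+00  1.09891250e-04  1.85170698e+00] [-1.29377965 -0.14909023 -0.41741473]
```

Request:
{"op": "send_rows", "data": {
  "commands": "1 0.005 0 0.025 0 0 0; 1 0.005 0 0.046 0 0 0; 1 0.005 0 0.046 0 0 0"
}}

```text
time: 2.82
tcp_pos: [0.5332, 0.2158, 0.1846]
tcp_rot: [-3.139, 0.0, 1.85]
force: [0.5, 0.9, 0.2]
opening: 0.0002
```

```bash
python3 - <<'E'
from h import *
s=manip.get_state();print(s["time"],loc(s["tcp_pos"]).round(4),s["tcp_rot"],s["force"])
w=grab("side"); save(w,"s1.png",(140,220,300,340),5)
E
```

```text
2.825 [ 0.0146 -0.0024  0.1846] [-3.13883873e+00  4.44798922e-04  1.84989007e+00] [0.45514597 0.94750012 0.24482007]
```

View pics/s1.png

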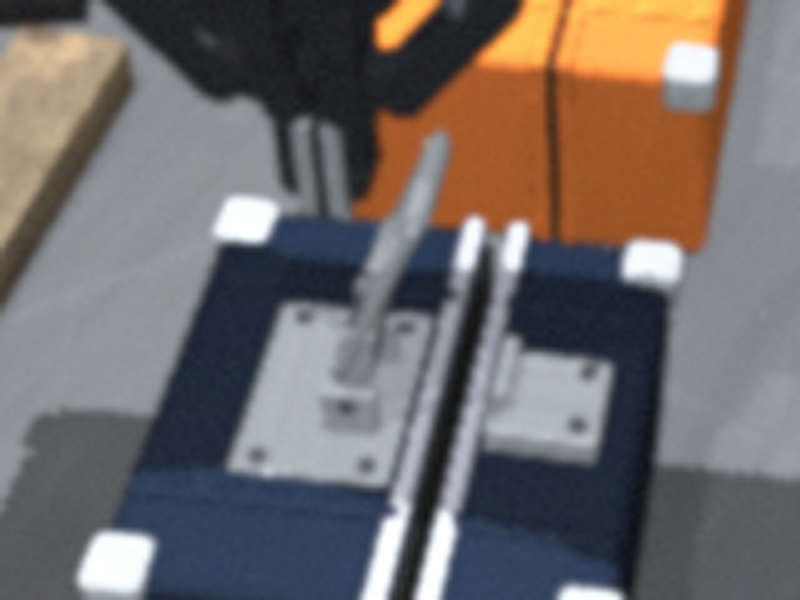

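The side view shows the finger tips at about (325,215), on the +x side of the bar (437,145) and clear of the lever. I'll push it towards the keeper.

Request:
{"op": "send_rows", "data": {
  "commands": "1 0.001 -0.008 0.004 0 0 0; 1 0.001 -0.016 0.005 0 0 0; 1 0.001 -0.024 0.006 0 0 0; 1 0.001 -0.032 0.007 0 0 0; 1 0.001 -0.04 0.007 0 0 0; 1 0.001 -0.046 0.007 0 0 0; 1 0.001 -0.048 0.007 0 0 0"
}}

```text
time: 3.75
tcp_pos: [0.4873, 0.2056, 0.1783]
tcp_rot: [3.142, 0.0, 1.853]
force: [0.4, -0.2, 0.5]
opening: -0.0003
```

```bash
python3 - <<'E'
from h import *
s=manip.get_state();print(s["time"],loc(s["tcp_pos"]).round(4),s["tcp_rot"],s["force"])
w=grab("side"); save(w,"s2.png",(140,220,300,340),5)
E
```

```text
3.75 [-0.0323  0.0008  0.1783] [3.14155419e+00 8.62761680e-05 1.85261986e+00] [ 0.3805625  -0.23398291  0.46777005]
```

View pics/s2.png

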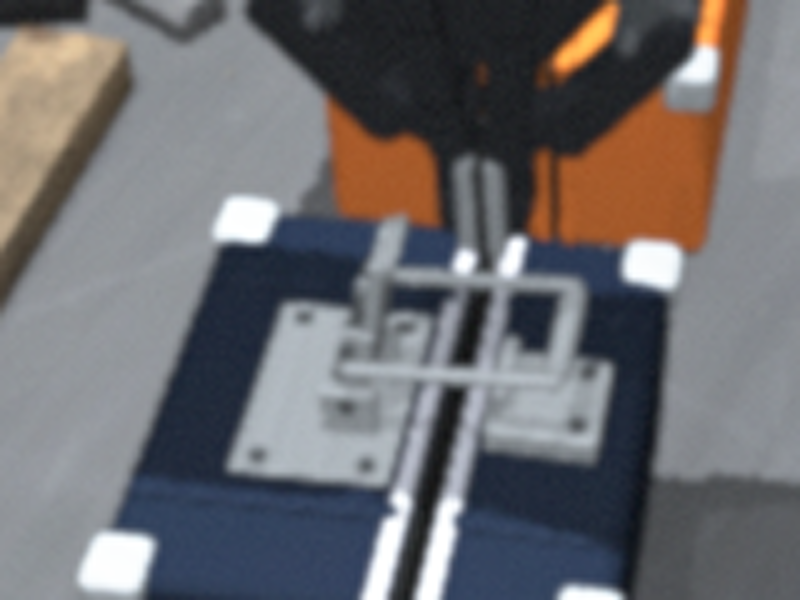

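The loop is down or still falling: bar at (570,325), to the right of the hook at (508,360). I'll lower the finger a little beside the lever, let some time pass and check the bar.

Request:
{"op": "send_rows", "data": {
  "commands": "1 -0.001 0 0.008 0 0 0; 1 -0.001 0 0.014 0 0 0; 1 -0.001 0 0.014 0 0 0; 1 -0.001 0 0.014 0 0 0"
}}

```text
time: 4.3
tcp_pos: [0.488, 0.2046, 0.164]
tcp_rot: [-3.141, 0.0, 1.852]
force: [0.2, -0.4, -0.7]
opening: -0.0002
```

```bash
python3 - <<'E'
from h import *
s=manip.get_state();print(s["time"],loc(s["tcp_pos"]).round(4),s["tcp_rot"],s["force"])
w=grab("side"); 
a=grab("scene")
f=lambda im,u,v:cv2.resize(im["frame"][v:v+96,u:u+64,::-1],(400,600),interpolation=cv2.INTER_CUBIC)
cv2.imwrite("pics/s3.png",np.hstack([f(w,200,240),f(a,205,245)]))
for n in(w,a):
    P=np.array([loc(pt(n,u,v)) for u in range(200,290) for v in range(250,340)])
    q=(P[:,0]>-.07)&(P[:,0]<-.042)&(abs(P[:,1])<.03)&(P[:,2]>.109)&(P[:,2]<.15)
    if q.sum(): print(q.sum(),P[q].mean(0),P[q].min(0),P[q].max(0))
E
```

```text
4.3 [-0.0319 -0.0003  0.164 ] [-3.14121899e+00  8.48466286e-05  1.85244403e+00] [ 0.17023474 -0.41692434 -0.72319092]
126 [-0.04886616  0.00311863  0.11325481] [-0.05343118 -0.0206109   0.10924341] [-0.04200825  0.02374809  0.11626982]
111 [-0.05054538 -0.00017108  0.11390362] [-0.06319542 -0.02448674  0.10906918] [-0.04245522  0.02091396  0.11863398]
```

View pics/s3.png

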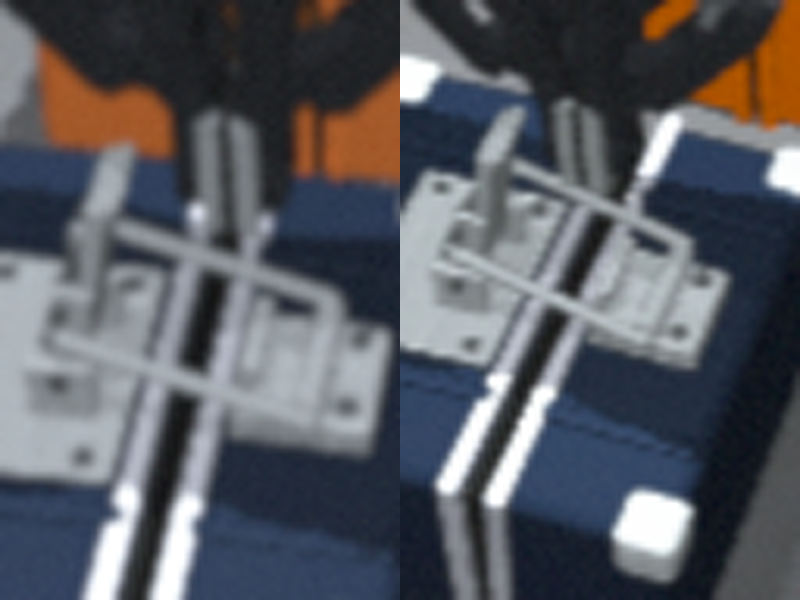

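The bar lies behind the hook on the keeper plate (local x about -50 mm, top z about 116 mm). The lever is still upright, with the finger on its -x side. Next I fold the lever along its arc.

Request:
{"op": "send_rows", "data": {
  "commands": "1 0 0.006 0.006 0 0 0; 1 0 0.015 0.006 0 0 0; 1 0 0.021 0.004 0 0 0; 1 0 0.027 0.004 0 0 0; 1 0 0.033 0.004 0 0 0; 1 0 0.038 0.005 0 0 0; 1 0 0.044 0.007 0 0 0; 1 0 0.049 0.009 0 0 0; 1 0 0.055 0.012 0 0 0; 1 0 0.06 0.015 0 0 0"
}}

```text
time: 5.65
tcp_pos: [0.5458, 0.2214, 0.1493]
tcp_rot: [3.142, 0.0, 1.853]
force: [-1.4, -0.3, 2.9]
opening: -0.0002
```

```bash
python3 - <<'E'
from h import *
s=manip.get_state();print(s["time"],loc(s["tcp_pos"]).round(4),s["tcp_rot"],s["force"])
w=grab("side"); save(w,"s4.png",(160,230,290,330),6)
E
```

```text
5.65 [ 0.0283 -0.0007  0.1493] [3.14158883e+00 9.55876536e-05 1.85254299e+00] [-1.39822922 -0.32752922  2.93862328]
```

View pics/s4.png

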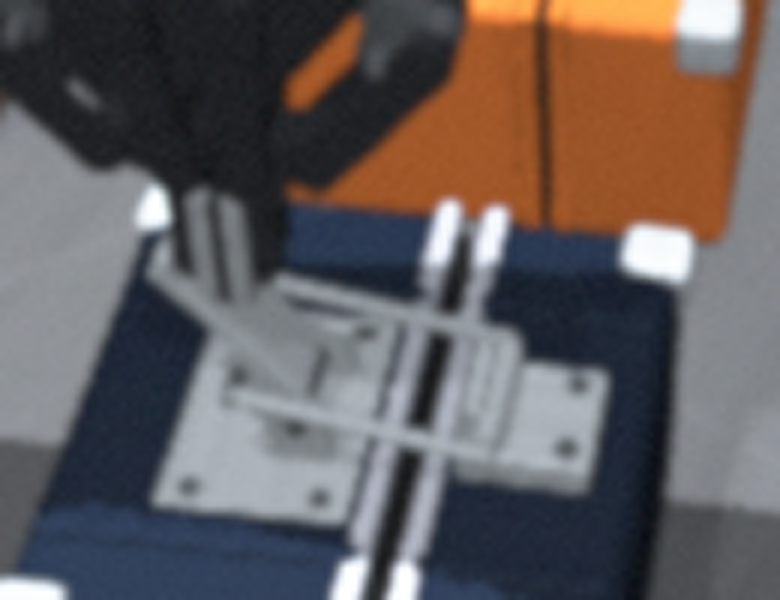

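The lever is about halfway over and the bar is against the hook (500,390). I'll continue down to flat.

Request:
{"op": "send_rows", "data": {
  "commands": "1 0 0.004 0.004 0 0 0; 1 0 0.008 0.008 0 0 0; 1 0 0.012 0.013 0 0 0; 1 0 0.015 0.018 0 0 0; 1 0 0.017 0.022 0 0 0; 1 0 0.019 0.026 0 0 0; 1 0 0.02 0.029 0 0 0; 1 0 0.02 0.03 0 0 0"
}}

```text
time: 6.7
tcp_pos: [0.5639, 0.2266, 0.1199]
tcp_rot: [-3.14, 0.0, 1.853]
force: [-4.8, -2.2, 11.2]
opening: 0.0
```

```bash
python3 - <<'E'
from h import *
s=manip.get_state();print(s["time"],loc(s["tcp_pos"]).round(4),s["tcp_rot"],s["force"])
E
```

```text
6.7 [ 0.0471 -0.0009  0.1199] [-3.14020395e+00  2.88822688e-04  1.85251858e+00] [-4.7774439  -2.20344433 11.22330533]
```

Request:
{"op": "send_rows", "data": {
  "commands": "1 0 0 0.001 0 0 0; 1 0 0 0.002 0 0 0; 1 0 0 0.002 0 0 0"
}}

```text
time: 7.08
tcp_pos: [0.564, 0.2266, 0.1197]
tcp_rot: [3.141, 0.0, 1.853]
force: [-6.4, -2.7, 16.9]
opening: 0.0
```

Force rises with no further travel, so the lever is on its stop. I'll retract straight up and look.

Request:
{"op": "send_rows", "data": {
  "commands": "1 0 0 -0.02 0 0 0; 1 0 0 -0.06 0 0 0; 1 -0.02 0 -0.11 0 0 0; 1 -0.06 0 -0.15 0 0 0; 1 -0.1 0 -0.17 0 0 0; 1 -0.1 0 -0.17 0 0 0; 1 -0.1 0 -0.17 0 0 0"
}}

```text
time: 7.95
tcp_pos: [0.5921, 0.1308, 0.2863]
tcp_rot: [-3.14, -0.001, 1.852]
force: [-0.1, 0.3, -1.1]
opening: 0.0
```

```bash
python3 - <<'E'
from h import *
s=manip.get_state();print(s["time"],loc(s["tcp_pos"]).round(4),s["force"])
b=grab("side"); w=grab("wrist")
np.set_printoptions(precision=4,suppress=True)
f=lambda im,u,v,W,H:cv2.resize(im["frame"][v:v+H,u:u+W,::-1],(400,400),interpolation=cv2.INTER_CUBIC)
p=proj(w,[.5185,.214,.11]);print(p); u=int(np.clip(p[0]-100,0,360));v=int(np.clip(p[1]-100,0,220))
cv2.imwrite("pics/e.png",np.hstack([f(b,170,230,120,120),f(w,u,v,200,200)]))
P=np.array([loc(pt(w,a,c_)) for a in range(u,u+200) for c_ in range(v,v+200)])
for lo in np.arange(-.06,.09,.01):
    q=(abs(P[:,1])<.009)&(P[:,0]>lo)&(P[:,0]<lo+.01); print(round(lo,2),np.median(P[q,2]),P[q,2].max())
print("max z",P[(abs(P[:,0])<.09)&(abs(P[:,1])<.05),2].max())
E
```

```text
7.95 [ 0.047  -0.1007  0.2863] [-0.10656272  0.31653634 -1.09134436]
[225.8211  67.6775]
-0.06 0.10941609019823784 0.11178285009169037
-0.05 0.10947893012976906 0.1116724172872226
-0.04 0.11823427511276488 0.12210163800666402
-0.03 0.11311283324252486 0.12322496300271285
-0.02 0.09952318717032793 0.10288071307762242
-0.01 0.10050141304732951 0.10265639204732663
0.0 0.1007416189871354 0.11915333573431747
0.01 0.11773367171923782 0.12154208430616581
0.02 0.11967808968965615 0.12212635474397576
0.03 0.11967853282850449 0.12160987528815964
0.04 0.1196854789786509 0.12176813215260462
0.05 0.11981102927737378 0.12161262810079487
0.06 0.12087049610740469 0.12372315149693364
0.07 0.09819793190412054 0.1231745533343262
0.08 -0.00031903058287102715 0.0019941920911671907
max z 0.4283980338585841
```

View pics/e.png

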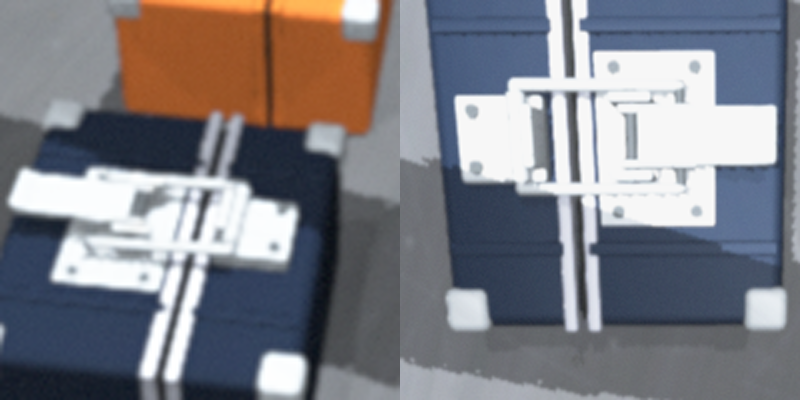

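The lever lies flat: its face is level at z about 0.120 from root to end, and it stays there with nothing touching it. The bar sits behind the hook, and the seam gap has closed to match the latched case. Handing in.

```bash
python3 -c "
from h import *
print(manip.sign_off(), manip.get_state()['time'])"
```

```text
the job is handed in; nothing more can be done
the job is handed in; nothing more can be done
```

I latched the open blue case and handed the job in after about 8 s of robot time. The sign-off gives no verdict.

**What I did:** With the fingers shut, I pushed the loop's bar towards the keeper until it dropped behind the hook. I then folded the lever over along its arc and pressed it onto its stop, reaching about 17 N with no further travel. After that I lifted the arm clear.

**Last checks, with the arm clear:**
- **Lever:** its face is level at z = 0.120 m along its length, which is the expected height when flat. It stayed down about 0.9 s after I let go.
- **Bar:** it sits behind the hook, with both wires pulled straight.
- **Lid:** the seam gap has visibly closed in the last picture. I judged this by eye and did not measure the lid angle.
- **Other cases:** I did not touch the latched blue case or the orange one.

No check failed or disagreed with another.

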